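# Unfold the crank of the measuring vice and clamp the part

### The arm

A 6-joint arm with a two-finger parallel gripper is mounted at the origin on the work surface. World frame = base frame: x ahead of the robot, y to its left, z up, the work surface at z = 0. Lengths are in mm, angles in degrees, forces in N, time in s.
With the tool pointing down it reaches from about 350 to 850 mm from the base axis. Payload 8.1 kg.
Tool frame: the origin (TCP) lies between the finger pads; the fingertips stand 19 mm ahead of it and the grasp point (between the pads) is the TCP (nose_length is the distance from the TCP to the fingertips, in mm); y points along the fingers, x is the direction in which the jaws open and shut, and the axes are right-handed (so a half turn about y gives the same grasp; the last joint's range is limited). The gripper opens to 85 mm and grips with 20 to 120 N. Pads are 22 mm wide; open, the fingers measure 114 mm over their backs; the gripper's body (76 mm by 85 mm) begins 54 mm behind the grasp point. The pads swing forward as they close: fully open they stand 13 mm farther back than shut.
Start: joints at [58.763, 7.471, 85.268, -0, 87.261, -4.893], TCP at [266.242, 537.7, 250.292] pointing down, gripper open.
Joint ranges: [-169.43, 169.43], [-51.17, 129.36], [1.28, 143.12], [-76.62, 256.62], [0, 156.53], [-152.29, 152.29]. Speed limits (degrees/s): [136.94, 136.94, 159.86, 180, 180, 180].

### API

Orientations are given as [roll, pitch, yaw] about the fixed x, y, z axes, in that order (R = Rz(yaw) Ry(pitch) Rx(roll)).
In Python, from bench import sense, snapshot, camera_info, hand_in, nose_length gives the robot as it stands.
- The arm moves only by the tool arm_command, never from a script. Its argument "commands" is a list of rows, each a list of 3 entries, a list of its own where there are three numbers: the opening in per cent of the stroke, from 0 (shut) to 100 (fully open), then the shift along the world's x, y, z in units of 30 mm (1.0 is 30 mm), then the turn, a rotation vector about the world's x, y, z in degrees. A call has 1 to 5 rows; each row shifts and turns the pose as measured when the row begins; what a row does not reach is not made up. A row lasts 1/12 s, in which the tool goes at most 41.7 mm and 7.16 degrees, less where a joint would pass 70% of its speed; a pose out of reach is approached as far as the arm can. A call is refused whole if a number of a shift passes 1 or a number of a turn 7.16, either way. A call with a gripper value outside its range is refused whole. The fingers move at their own pace and stop on an object; "force" is the grip in N (left out, the last holds). Time passes only in rows, so rows that do not move let the fingers close. It gives the time, the measured TCP pose, the force and the opening at its end, in the units of the state.
- sense(): the state, without advancing time (a new reading comes with each control period).
- snapshot(name): name is "side" or "top"; returns the picture (420x560x3 uint8, blue, green, red); there is no depth.
- camera_info(name): a dict with "fx", "fy", "cx", "cy" (pixels), "rvec" (rotation vector, rad) and "tvec" (3), from world to camera coordinates, as OpenCV has them. Camera axes: x right, y down, z forward; pixel columns grow to the right and rows downward; lengths in mm; the calibration is good to about 2 mm. A picture is of the moment at which its call begins. camera_info takes no time and is no camera call.
- hand_in(): hands the job in, once; it reports no verdict.
The state is a dict: "time": time; "joint_pos": joint angles; "qd": joint speeds; "joint_efforts": joint torques, N m; "tool_pos": TCP position; "tcp_rot": TCP orientation; "ft_force": force on the tool from outside, world axes, zero at the start; "wrist_torque": the same for the moment, N m; "finger_gap": finger opening in mm.
Only numpy, scipy, OpenCV 4.12 (cv2) and the standard library are available. Lean on these libraries where they do the work, as an engineer would, in place of code of your own. Each camera call takes 0.05 s, during which the arm holds its last target. There are 200 camera calls.

### The job

The vice holding the ribbed aluminium part is still open and its crank handle is folded down. First swing the black handle up until it stands fully upright on the crank, then turn the crank clockwise (seen from above) until it comes to its stop and the jaw is closed on the part. Leave the handle standing upright.

Things in the scene. Friction and masses are not known exactly. Their poses are not given: they have to be found in the camera images.
- vice: grey vice fixed to the table: housing 110 x 110 mm, 65 mm high, with the crank on top, and a low bed reaching 220 mm out with steel jaws and a ribbed aluminium part (68 mm high at most). Origin on the table under the crank's vertical axis; x points from the crank towards the jaws, z up. The round rotary table with a small upright handwheel nearby is not part of the job.
- crank (a joint): turn of the steel crank, rad, growing clockwise seen from above; 0.35 N m friction. At value c its arm points along (-sin c, -cos c, 0) in the vice's frame. Starts at -0.15 to 0.25; stop (jaw closed) at 1.30. The arm is a flat bar 18 mm wide, top 90 mm above the table, end 116 mm from the axis; hub 38 mm across. The handle's hinge is 110 mm from the axis, 104 mm above the table.
- handle (a joint): swing of the folding handle about its hinge at the crank arm's outer end, rad: 0 = folded flat above the arm, pointing inwards to the crank axis; 1.571 = fully upright, its working position, against a stop. Starts at 0 to 0.25. The hinge axis is level and square to the arm; 0.12 N m friction holds the handle wherever it is left.
- grip (a point): point on the centre line of the round black handle (24 mm in diameter, reaching from 18 to 82 mm from its hinge), 55 mm from the hinge, where to grasp. Its -x axis points along the handle away from the hinge, y along the hinge axis. Folded: 104 mm above the table, 55 mm from the crank axis. Upright: 159 mm above the table, 110 mm from the crank axis.

How it is judged:
By the outcome, as a careful person would: the job done as asked, in the order asked, and still so for the second after the job is handed in, with the robot touching nothing.
It also fails if it takes over 38 s, if anything falls off the work surface, if the arm or the gripper's body presses on something with over 40 N, if the wrist force passes 120 N, or if a joint passes its speed limit or range.

## Working session

There is one attempt and no reset: what is moved stays moved. The work goes in short steps, Python scripts to look and compute and a tool call to move; the robot and the scene stay as the last step left them, time stands still between calls to the robot, and variables do not carry over. Pictures are saved under pics/ and viewed, about 8 in all and at most 12, crops included, and the job is handed in when it is done.

Besides the shell and the picture viewer there is one more tool, called after "Request:" by a JSON object that holds its "api" and its "payload", one argument or row to a line. arm_command: Moves the arm, as the interface text tells. Its arguments: {"type":"object","properties":{"commands":{"type":"array"},"force":{"type":"number"}},"required":["commands"]}

```bash
mkdir -p pics; ls
python3 - <<'E'
from bench import *
import cv2
for n in("side","top"):
    cv2.imwrite(f"pics/{n}0.png",snapshot(n)); print(camera_info(n))
print(sense())
E
```

```text
pics
{'fx': 482.59985200174384, 'fy': 482.59985200174384, 'cx': 272.4794478717746, 'cy': 210.59938760155174, 'rvec': array([ 0.23189941, -2.75254575,  1.29955349]), 'tvec': array([526.03014196, 180.9948998 , 837.67341321])}
{'fx': 427.1744750290445, 'fy': 427.1744750290445, 'cx': 287.6417634208703, 'cy': 214.00508017389555, 'rvec': array([ 2.15411057, -2.14295062,  0.24849472]), 'tvec': array([-80.36581864, 563.37269852, 713.18303409])}
{'time': 0.1, 'joint_pos': array([ 5.87629197e+01,  7.51227552e+00,  8.53233844e+01, -5.00189596e-04,
        8.72602403e+01, -4.89349905e+00]), 'qd': array([ 0.04417381, -0.0674161 , -0.20969702,  0.01493006, -0.03611902,
        0.12921181]), 'joint_efforts': array([ 1.23158228e-03, -5.70951247e+01, -5.01940191e+01, -1.84033524e-04,
        8.09304009e-03, -3.34853962e-05]), 'tool_pos': array([266.00006537, 537.3027434 , 249.3304062 ]), 'tcp_rot': array([-89.99231709,   0.0955933 ,  63.65644952]), 'ft_force': array([ 0.83948059, -0.1939867 ,  0.64333454]), 'wrist_torque': array([-0.01348198, -0.0409169 , -0.01513096]), 'finger_gap': 85.37529230427522}
```

View pics/top0.png

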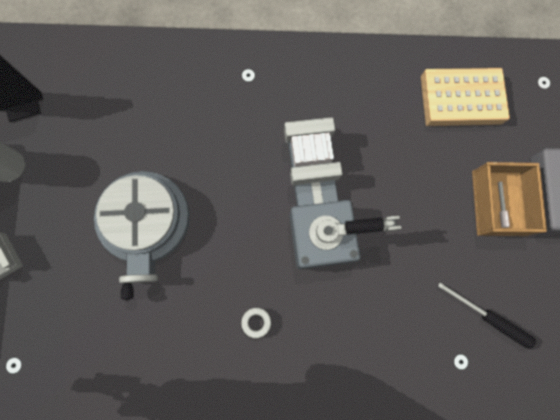

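View pics/side0.png

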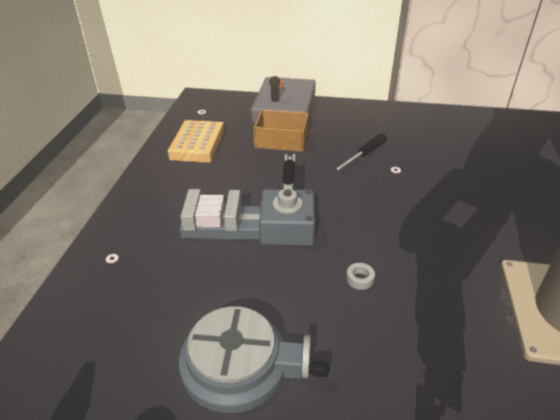

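The top view shows the vice housing at about (326,234), the jaws up the image near (313,150), and the crank and folded handle pointing right, with the hinge fork near (394,223). The side view shows the handle at (289,172) and the hub at (288,200).

```bash
cat > h.py <<'E'
import numpy as np, cv2
from bench import *
def cam(n):
    c=camera_info(n); K=np.array([[c['fx'],0,c['cx']],[0,c['fy'],c['cy']],[0,0,1]]); return K,np.array(c['rvec']),np.array(c['tvec'])
def ray(n,p,z):
    K,r,t=cam(n); R=cv2.Rodrigues(r)[0]; o=-R.T@t; d=R.T@np.linalg.solve(K,[p[0],p[1],1.]); return o+d*(z-o[2])/d[2]
def proj(n,P):
    K,r,t=cam(n); return cv2.projectPoints(np.float64(P).reshape(-1,1,3),r,t,K,None)[0].reshape(-1,2)
def tri(pt,ps):
    M=[];
    for n in('top','side'):
        K,r,t=cam(n); M.append(K@np.c_[cv2.Rodrigues(r)[0],t])
    X=cv2.triangulatePoints(M[0],M[1],np.float64(pt),np.float64(ps)).ravel(); return X[:3]/X[3]
E
python3 - <<'E'
from h import *
a=cv2.imread('pics/top0.png')[105:280,270:415]; b=cv2.imread('pics/side0.png')[145:250,175:325]
a=cv2.resize(a,None,fx=4,fy=4,interpolation=2)[:600]; cv2.imwrite('pics/a.png',cv2.resize(a,None,fx=.85,fy=.85))
cv2.imwrite('pics/b.png',cv2.resize(b,None,fx=5,fy=5,interpolation=2))
print(ray('top',(327,232),97),ray('top',(396,223),104),ray('side',(288,200),97))
E
```

```text
[ 525.57546572 -141.65625759   97.        ] [ 540.81130473 -258.05102065  104.        ] [ 523.17647979 -119.60580298   97.        ]
```

View pics/a.png

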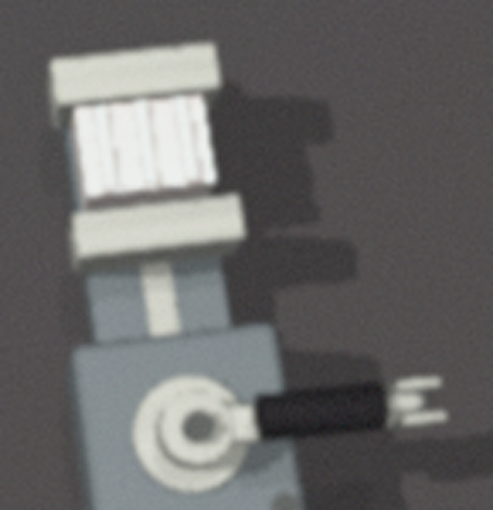

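View pics/b.png

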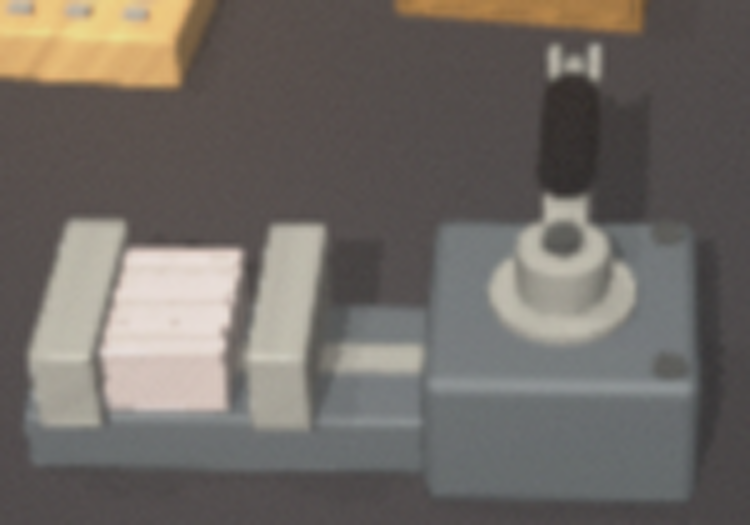

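Run:
```python
from h import *
A=lambda x,y:(270+x/3.4,105+y/3.4)
B=lambda x,y:(175+x/5,145+y/5)
hub=tri(A(203,425),B(562,238)); print('hub top',hub)
print('collar',tri(A(192,433),B(562,288)))
i=tri(A(257,417),B(568,188)); o=tri(A(384,409),B(573,80)); print('in',i,'out',o,np.linalg.norm(o-i))
t=tri(A(443,400),B(575,47)); print('forktip',t)
for nm,p in(('hub',hub),('in',i),('out',o),('tip',t)): print(nm,np.linalg.norm(p[:2]-hub[:2]))
# housing top corners z=65
c=[ray('top',A(*q),65)for q in((75,350),(273,325))]; print(c, np.linalg.norm(c[0]-c[1]))
s=[ray('side',B(*q),65)for q in((428,385),(692,385),(442,225),(690,225))]; print(s)
```

```text
hub top [ 528.89829648 -146.73132172   94.18624046]
collar [ 528.33446233 -144.53320159   70.4027536 ]
in [ 531.23445096 -172.84085111  100.03477938] out [ 536.37516215 -233.36689302  111.93349509] 61.898369092458545
forktip [ 540.7226277  -263.9141232   108.73692103]
hub 0.0
in 26.21383494693001
out 86.95760883418134
tip 117.77785772086759
[array([572.60460421, -84.67616306,  65.        ]), array([ 587.11211106, -189.07403679,   65.        ])] 105.40106164535644
[array([571.51704802, -82.89907446,  65.        ]), array([469.90310877, -99.0316399 ,  65.        ]), array([ 585.73245257, -185.77808267,   65.        ]), array([ 482.11949826, -201.9505374 ,   65.        ])]
```

Crank axis is about (528.5,-145). The vice yaw is about 8° and the arm points along -84°, so c is about 0.04 and the handle is nearly flat. That puts the grip near (534,-200,104) and the hinge near (540,-254,104). I'll come in from above with the tool down and jaws along the hinge axis (yaw about 6°).

Request:
{"api": "arm_command", "payload": {
  "commands": [
    [100, [0.36, -1, 0], [0, 0, -7]],
    [100, [0.36, -1, 0], [0, 0, -7]],
    [100, [0.36, -1, 0], [0, 0, -7]],
    [100, [0.36, -1, 0], [0, 0, -7]],
    [100, [0.36, -1, 0], [0, 0, -7]]
  ],
  "force": 25
}}

```text
time: 0.52
tool_pos: [317.1, 385.5, 244.6]
tcp_rot: [-89.9, 0.4, 28.1]
ft_force: [0.8, -0.0, 0.5]
finger_gap: 85.5
```

Request:
{"api": "arm_command", "payload": {
  "commands": [
    [100, [0.36, -1, 0], [0, 0, -7]],
    [100, [0.36, -1, 0], [0, 0, -7]],
    [100, [0.36, -1, 0], [0, 0, -7]],
    [100, [0.36, -1, 0], [0, 0, 0]],
    [100, [0.36, -1, 0], [0, 0, 0]]
  ]
}}

```text
time: 0.93
tool_pos: [370.6, 227.5, 242.2]
tcp_rot: [-90.0, 0.6, 6.1]
ft_force: [1.0, 0.5, 0.1]
finger_gap: 85.3
```

Request:
{"api": "arm_command", "payload": {
  "commands": [
    [100, [0.36, -1, 0], [0, 0, 0]],
    [100, [0.36, -1, 0], [0, 0, 0]],
    [100, [0.36, -1, 0], [0, 0, 0]],
    [100, [0.36, -1, 0], [0, 0, 0]],
    [100, [0.36, -1, 0], [0, 0, 0]]
  ]
}}

```text
time: 1.35
tool_pos: [424.3, 69.5, 240.7]
tcp_rot: [-90.0, 0.7, 6.1]
ft_force: [1.4, 0.2, -0.6]
finger_gap: 85.2
```

Request:
{"api": "arm_command", "payload": {
  "commands": [
    [100, [0.36, -1, 0], [0, 0, 0]],
    [100, [0.36, -1, 0], [0, 0, 0]],
    [100, [0.36, -1, 0], [0, 0, 0]],
    [100, [0.36, -1, 0], [0, 0, 0]],
    [100, [0, 0, 0], [0, 0, 0]]
  ]
}}

```text
time: 1.77
tool_pos: [468.1, -61.9, 239.2]
tcp_rot: [-90.1, 0.8, 5.9]
ft_force: [0.8, 0.0, 0.2]
finger_gap: 85.6
```

Request:
{"api": "arm_command", "payload": {
  "commands": [
    [100, [0.45, -0.92, -0.4], [0, 0, 0]],
    [100, [0.45, -0.92, -0.4], [0, 0, 0]],
    [100, [0.45, -0.92, -0.4], [0, 0, 0]],
    [100, [0.45, -0.92, -0.4], [0, -0.8, 0]],
    [100, [0.4, -0.85, -0.4], [0, 0, 0]]
  ]
}}

```text
time: 2.18
tool_pos: [536.2, -201.4, 178.9]
tcp_rot: [-90.2, -0.3, 5.9]
ft_force: [0.4, 0.5, 0.0]
finger_gap: 85.4
```

Run:
```python
from h import *
a=snapshot('top'); b=snapshot('side')
for im,n in((a,'top'),(b,'side')):
    for P in proj(n,[[534,-200,104],[540,-254,104],[528.5,-145,104]]): cv2.circle(im,tuple(int(v)for v in P),2,(0,0,255),-1)
a=cv2.resize(a[140:300,260:460],None,fx=2,fy=2); b=cv2.resize(b[60:220,200:400],None,fx=2,fy=2)
cv2.imwrite('pics/c.png',np.hstack([a,b])); s=sense(); print(s['tool_pos'],s['tcp_rot'])
```

```text
[ 534.81588976 -202.61910546  175.83915347] [-9.00475693e+01  8.76133706e-03  5.77633596e+00]
```

View pics/c.png

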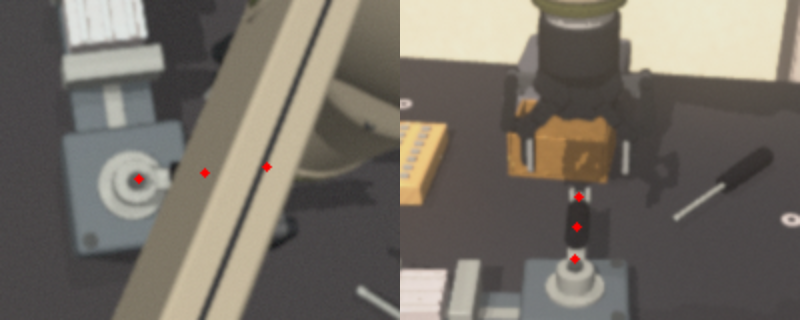

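The projected grip dot sits mid-handle and the hinge dot on the fork. The open fingers straddle the handle in the side view, so I'll descend and grip.

Request:
{"api": "arm_command", "payload": {
  "commands": [
    [100, [0, 0.05, -0.7], [0, 0, 0]],
    [100, [0, 0, -0.7], [0, 0, 0]],
    [100, [0, 0, -0.6], [0, 0, 0]],
    [100, [0, 0, -0.3], [0, 0, 0]],
    [100, [0, 0, 0], [0, 0, 0]]
  ]
}}

```text
time: 2.7
tool_pos: [534.0, -199.9, 103.9]
tcp_rot: [-89.9, 0.1, 5.6]
ft_force: [0.0, 0.2, 0.1]
finger_gap: 85.4
```

Request:
{"api": "arm_command", "payload": {
  "commands": [
    [0, [0, 0, 0.05], [0, 0, 0]],
    [0, [0, 0, 0.02], [0, 0, 0]],
    [0, [0, 0, 0.02], [0, 0, 0]],
    [0, [0, 0, 0.02], [0, 0, 0]],
    [0, [0, 0, 0.02], [0, 0, 0]]
  ],
  "force": 25
}}

```text
time: 3.12
tool_pos: [535.6, -199.1, 112.3]
tcp_rot: [-90.0, -0.1, 5.7]
ft_force: [0.3, -0.4, -0.8]
finger_gap: 25.1
```

Request:
{"api": "arm_command", "payload": {
  "commands": [
    [0, [0, 0, 0.02], [0, 0, 0]],
    [0, [0, 0, 0.02], [0, 0, 0]],
    [0, [0, 0, 0.02], [0, 0, 0]]
  ]
}}

```text
time: 3.37
tool_pos: [535.4, -199.1, 114.4]
tcp_rot: [-90.0, -0.1, 5.8]
ft_force: [2.6, -1.8, -7.2]
finger_gap: 22.8
```

Request:
{"api": "arm_command", "payload": {
  "commands": [
    [0, [0, -0.07, 0.26], [0, 0, 0]],
    [0, [0.01, -0.1, 0.24], [0, 0, 0]],
    [0, [0.01, -0.13, 0.22], [0, 0, 0]],
    [0, [0.02, -0.16, 0.2], [0, 0, 0]],
    [0, [0.02, -0.18, 0.17], [0, 0, 0]]
  ]
}}

```text
time: 3.78
tool_pos: [536.6, -216.0, 146.8]
tcp_rot: [-89.7, 0.0, 5.8]
ft_force: [2.0, 3.8, -6.1]
finger_gap: 22.8
```

Request:
{"api": "arm_command", "payload": {
  "commands": [
    [0, [0.02, -0.26, 0.09], [0, 0, 0]],
    [0, [0.02, -0.25, 0.1], [0, 0, 0]],
    [0, [0.03, -0.25, 0.08], [0, 0, 0]],
    [0, [0.03, -0.25, 0.05], [0, 0, 0]],
    [0, [0.03, -0.25, 0.02], [0, 0, 0]]
  ]
}}

```text
time: 4.2
tool_pos: [540.6, -254.0, 161.9]
tcp_rot: [-89.4, 0.0, 5.9]
ft_force: [0.3, -3.0, -1.1]
finger_gap: 15.5
```

Gap dropped to 15.5, so I'll look.

Run:
```python
from h import *
a=snapshot('top'); b=snapshot('side')
a=cv2.resize(a[150:310,260:460],None,fx=2,fy=2); b=cv2.resize(b[60:220,200:400],None,fx=2,fy=2)
cv2.imwrite('pics/d.png',np.hstack([a,b])); s=sense(); print(s['tool_pos'],s['finger_gap'],s['ft_force'])
```

```text
[ 541.13707923 -255.99700638  163.04343352] 0.8109106802175148 [-0.69605662 -2.36939801  0.82853849]
```

View pics/d.png

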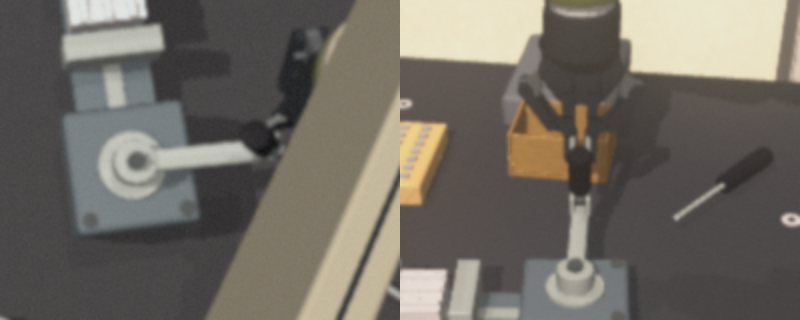

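The handle now stands up steeply, with its end at about (262,137) in the top crop. The fingers slipped past its outer side and shut. I'll measure its tilt.

Run:
```python
from h import *
from math import *
hx=np.array([540,-254.5,104.]);a=np.array([.104,-.995,0])
for th in(50,60,70,80,90):
    t=radians(th); P=hx+82*(-a*cos(t)+np.array([0,0,1])*sin(t))
    p=proj('top',[P])[0];q=proj('side',[P])[0]
    print(th,P.round(),'crop top',(p-[260,150])*2,'crop side',(q-[200,60])*2+[400,0])
print('hinge',(proj('side',[hx])-[200,60])*2+[400,0],(proj('top',[hx])-[260,150])*2)
```

```text
50 [ 535. -202.  167.] crop top [224.84764414 140.43400789] crop side [577.50254552 173.39081148]
60 [ 536. -214.  175.] crop top [242.62291509 137.19799871] crop side [578.08014066 160.15473502]
70 [ 537. -227.  181.] crop top [261.59936066 134.23076019] crop side [578.69371633 148.26353227]
80 [ 539. -240.  185.] crop top [281.02115694 131.6611962 ] crop side [579.31998041 138.13057344]
90 [ 540. -254.  186.] crop top [300.08397295 129.60145358] crop side [579.93604235 130.07743026]
hinge [[579.36607471 197.25942269]] [[267.89114867 146.91346651]]
```

The handle is at about 70°. I'll back off, go over the top with the fingers shut, and push it the rest of the way from the inner side.

Request:
{"api": "arm_command", "payload": {
  "commands": [
    [0, [0.02, -0.25, 0], [0, 0, 0]],
    [0, [0, 0, 0.9], [0, 0, 0]],
    [0, [0, 0, 0.9], [0, 0, 0]],
    [0, [-0.05, 0.4, 0.4], [0, 0, 0]],
    [0, [-0.1, 0.9, 0], [0, 0, 0]]
  ]
}}

```text
time: 4.72
tool_pos: [536.4, -230.8, 232.4]
tcp_rot: [-89.8, -0.1, 5.4]
ft_force: [0.8, 0.5, -0.1]
finger_gap: 0.4
```

Request:
{"api": "arm_command", "payload": {
  "commands": [
    [0, [-0.1, 0.9, 0], [0, 0, 0]],
    [0, [0, 0.1, 0], [0, 0, 0]]
  ]
}}

```text
time: 4.88
tool_pos: [534.1, -197.5, 235.0]
tcp_rot: [-89.9, -0.3, 5.4]
ft_force: [-0.8, 0.3, -1.5]
finger_gap: 0.2
```

Now I'll descend at y about -193 and push outward to about y = -232.

Request:
{"api": "arm_command", "payload": {
  "commands": [
    [0, [0, 0.1, -0.8], [0, 0, 0]],
    [0, [0, 0, -0.8], [0, 0, 0]],
    [0, [0, 0, -0.6], [0, 0, 0]],
    [0, [0, 0, -0.1], [0, 0, 0]],
    [0, [0, 0, 0], [0, 0, 0]]
  ]
}}

```text
time: 5.3
tool_pos: [535.9, -191.5, 167.9]
tcp_rot: [-90.2, -0.8, 5.7]
ft_force: [0.2, 0.2, 0.9]
finger_gap: 0.7
```

Request:
{"api": "arm_command", "payload": {
  "commands": [
    [0, [0.03, -0.3, 0], [0, 0, 0]],
    [0, [0.03, -0.3, 0], [0, 0, 0]],
    [0, [0.03, -0.2, 0], [0, 0, 0]],
    [0, [0.02, -0.15, 0], [0, 0, 0]]
  ]
}}

```text
time: 5.63
tool_pos: [540.7, -221.6, 171.6]
tcp_rot: [-90.2, -0.9, 5.8]
ft_force: [-0.8, 1.5, 1.6]
finger_gap: 0.2
```

Request:
{"api": "arm_command", "payload": {
  "commands": [
    [0, [-0.02, -0.15, -0.1], [0, 0, 0]],
    [0, [0, -0.15, -0.05], [0, 0, 0]],
    [0, [0, -0.12, 0], [0, 0, 0]]
  ]
}}

```text
time: 5.88
tool_pos: [541.1, -231.8, 169.3]
tcp_rot: [-89.7, -1.1, 5.8]
ft_force: [-4.7, 34.3, 12.2]
finger_gap: 0.3
```

Pushing gives 34 N, so the handle is at its upright stop. I'll back off, rise, centre over the handle with the jaws open, and check.

Request:
{"api": "arm_command", "payload": {
  "commands": [
    [0, [0, 0.4, 0], [0, 0, 0]],
    [0, [0, 0.1, 0.9], [0, 0, 0]],
    [50, [0, 0, 0.9], [0, 0, 0]],
    [100, [0, -0.5, 0.3], [0, 1, 0]],
    [100, [0, -0.6, 0], [0, 0, 0]]
  ]
}}

```text
time: 6.3
tool_pos: [539.8, -247.4, 232.5]
tcp_rot: [-89.3, 0.1, 5.9]
ft_force: [0.9, 0.3, 0.3]
finger_gap: 36.1
```

Request:
{"api": "arm_command", "payload": {
  "commands": [
    [100, [0, -0.3, 0], [0, 0, 0]],
    [100, [0, 0, 0], [0, 0, 0]]
  ]
}}

```text
time: 6.47
tool_pos: [540.3, -260.7, 234.0]
tcp_rot: [-89.5, 0.0, 5.8]
ft_force: [0.1, 0.3, 0.5]
finger_gap: 60.4
```

Run:
```python
from h import *
a=snapshot('top'); b=snapshot('side')
for im,n in((a,'top'),(b,'side')):
    for P in proj(n,[[540,-254.5,186],[540,-254.5,104]]): cv2.circle(im,tuple(int(v)for v in P),1,(0,0,255),-1)
a=cv2.resize(a[150:310,260:460],None,fx=2,fy=2); b=cv2.resize(b[60:220,200:400],None,fx=2,fy=2)
cv2.imwrite('pics/e.png',np.hstack([a,b])); s=sense(); print(s['tool_pos'],s['tcp_rot'],s['finger_gap'],s['ft_force'])
```

```text
[ 540.04451419 -259.00588134  233.2217185 ] [-8.94403655e+01  5.97564592e-02  5.80165014e+00] 74.43649780079 [-0.49481229  0.11784822 -0.37525635]
```

View pics/e.png

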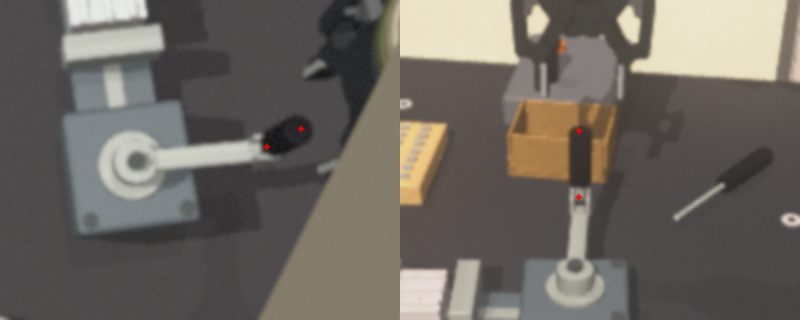

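It is upright in both views: the predicted end and hinge dots fall on the handle. I'll descend around it and close to a loose straddle, so that the pads can't pull the handle off its stop.

Request:
{"api": "arm_command", "payload": {
  "commands": [
    [100, [0, 0.1, -0.8], [0, 0, 0]],
    [100, [0, 0.05, -0.9], [-0.5, 0, 0]],
    [100, [0, 0, -0.8], [0, 0, 0]],
    [60, [0, 0, -0.3], [0, 0, 0]],
    [40, [0, 0, 0], [0, 0, 0]]
  ]
}}

```text
time: 6.98
tool_pos: [539.3, -251.4, 145.4]
tcp_rot: [-89.9, 0.1, 5.8]
ft_force: [-0.2, -0.2, 1.1]
finger_gap: 63.7
```

Request:
{"api": "arm_command", "payload": {
  "commands": [
    [40, [0, 0, 0], [0, 0, 0]],
    [40, [0, 0, 0], [0, 0, 0]],
    [40, [0, 0, 0], [0, 0, 0]]
  ]
}}

```text
time: 7.23
tool_pos: [539.2, -250.3, 146.3]
tcp_rot: [-89.8, 0.1, 5.8]
ft_force: [0.7, -0.4, -0.1]
finger_gap: 34.1
```

Run:
```python
from h import *
p=np.array([539.2,-250.3])
for k,a in enumerate(np.radians(-84-6*np.arange(1,14))):
    q=np.array([528.5,-145])+112.5*np.array([np.cos(a),np.sin(a)]); print(-84-6*(k+1),q.round(1),((q-p)/30).round(2)); p=q
```

```text
-90 [ 528.5 -257.5] [-0.36 -0.24]
-96 [ 516.7 -256.9] [-0.39  0.02]
-102 [ 505.1 -255. ] [-0.39  0.06]
-108 [ 493.7 -252. ] [-0.38  0.1 ]
-114 [ 482.7 -247.8] [-0.37  0.14]
-120 [ 472.2 -242.4] [-0.35  0.18]
-126 [ 462.4 -236. ] [-0.33  0.21]
-132 [ 453.2 -228.6] [-0.31  0.25]
-138 [ 444.9 -220.3] [-0.28  0.28]
-144 [ 437.5 -211.1] [-0.25  0.31]
-150 [ 431.1 -201.2] [-0.21  0.33]
-156 [ 425.7 -190.8] [-0.18  0.35]
-162 [ 421.5 -179.8] [-0.14  0.37]
```

Request:
{"api": "arm_command", "payload": {
  "commands": [
    [40, [0, -0.2, 0], [0, 0, 0]],
    [40, [-0.36, -0.04, 0], [0, 0, -6]],
    [40, [-0.39, 0.02, 0], [0, 0, -6]],
    [40, [-0.39, 0.06, 0], [0, 0, -6]]
  ]
}}

```text
time: 7.57
tool_pos: [509.8, -257.7, 152.1]
tcp_rot: [-90.0, -0.5, -12.5]
ft_force: [3.4, -0.4, -1.7]
finger_gap: 34.2
```

Request:
{"api": "arm_command", "payload": {
  "commands": [
    [40, [-0.39, 0.08, -0.04], [0, 0, -5]],
    [40, [-0.38, 0.11, -0.04], [0, 0, -6]],
    [40, [-0.37, 0.15, -0.04], [0, 0, -6]],
    [40, [-0.35, 0.18, -0.04], [0, 0, -6]],
    [40, [-0.33, 0.21, -0.04], [0, 0, -6]]
  ]
}}

```text
time: 7.98
tool_pos: [459.7, -240.9, 154.6]
tcp_rot: [-89.9, -1.7, -43.1]
ft_force: [4.1, 0.0, -1.8]
finger_gap: 33.8
```

Request:
{"api": "arm_command", "payload": {
  "commands": [
    [40, [-0.31, 0.29, -0.08], [0, 0, -5]],
    [40, [-0.28, 0.29, -0.06], [0, 0.7, -5]],
    [40, [-0.25, 0.32, -0.06], [0, 0.7, -6]],
    [40, [-0.21, 0.34, -0.06], [0, 0, -6]]
  ]
}}

```text
time: 8.32
tool_pos: [431.1, -209.7, 154.8]
tcp_rot: [-90.8, -2.0, -66.4]
ft_force: [1.9, -3.7, -2.9]
finger_gap: 34.3
```

Request:
{"api": "arm_command", "payload": {
  "commands": [
    [40, [-0.18, 0.33, -0.06], [0, 1, -5]],
    [40, [-0.12, 0.24, -0.06], [0, 0, -4]],
    [40, [-0.07, 0.17, -0.06], [0, 0, -2]]
  ]
}}

```text
time: 8.57
tool_pos: [422.1, -190.8, 154.8]
tcp_rot: [-91.4, -2.2, -78.4]
ft_force: [-0.6, -4.3, -1.5]
finger_gap: 34.1
```

Request:
{"api": "arm_command", "payload": {
  "commands": [
    [40, [-0.05, 0.12, -0.03], [0, 0, 0]],
    [40, [-0.04, 0.11, -0.03], [0, 0, 0]],
    [40, [-0.03, 0.1, -0.03], [0, 0, 0]]
  ]
}}

```text
time: 8.82
tool_pos: [419.7, -183.5, 155.2]
tcp_rot: [-91.2, -2.6, -78.4]
ft_force: [3.8, -14.4, -2.4]
finger_gap: 33.8
```

Request:
{"api": "arm_command", "payload": {
  "commands": [
    [40, [-0.03, 0.1, -0.03], [0, 0, 0]],
    [40, [-0.02, 0.1, -0.03], [0, 0, 0]]
  ]
}}

```text
time: 8.98
tool_pos: [420.2, -183.1, 155.3]
tcp_rot: [-90.9, -3.4, -78.4]
ft_force: [6.5, -21.3, -11.0]
finger_gap: 34.2
```

Movement stopped at 22 N, so the crank is at its stop. I'll open, rise clear and check.

Request:
{"api": "arm_command", "payload": {
  "commands": [
    [70, [0.05, -0.12, 0], [0, 0, 0]],
    [80, [0, 0, 0], [0, 0, 0]],
    [80, [0, 0, 0], [0, 0, 0]],
    [80, [0, 0, 0.5], [0, 1, 0]],
    [80, [0, 0, 0.9], [0, 1, 0]]
  ]
}}

```text
time: 9.4
tool_pos: [419.0, -185.1, 193.8]
tcp_rot: [-93.2, -2.6, -78.0]
ft_force: [1.8, 0.3, 0.1]
finger_gap: 68.2
```

Request:
{"api": "arm_command", "payload": {
  "commands": [
    [80, [0, 0, 0.9], [0, 0, 0]],
    [80, [0, 0.2, 1], [0, 0, 0]],
    [80, [0, 1, 0.8], [0, 0, 0]],
    [80, [-0.2, 1, 0.5], [0, 0, 0]],
    [80, [-0.2, 1, 0], [0, 0, 0]]
  ]
}}

```text
time: 9.82
tool_pos: [407.1, -88.3, 298.7]
tcp_rot: [-93.1, -2.4, -78.2]
ft_force: [0.8, 0.3, 0.1]
finger_gap: 68.5
```

Request:
{"api": "arm_command", "payload": {
  "commands": [
    [80, [0, 1, 0], [0, 0, 0]],
    [80, [0, 1, 0], [0, 0, 0]],
    [80, [0, 1, 0], [0, 0, 0]],
    [80, [0, 1, 0], [0, 0, 0]],
    [80, [0, 0, 0], [0, 0, 0]]
  ]
}}

```text
time: 10.23
tool_pos: [405.5, 42.6, 303.4]
tcp_rot: [-92.7, -2.2, -77.9]
ft_force: [0.3, 0.2, -0.0]
finger_gap: 68.4
```

Run:
```python
from h import *
a=snapshot('top'); b=snapshot('side')
u=np.radians(8.2-90-74.5); h=np.array([528.5,-145,104])+110*np.array([np.cos(u),np.sin(u),0])
for im,n in((a,'top'),(b,'side')):
    for P in proj(n,[h,h+[0,0,82]]): cv2.circle(im,tuple(int(v)for v in P),1,(0,0,255),-1)
a=cv2.resize(a[110:310,260:460],None,fx=2,fy=2); b=cv2.resize(b[100:300,170:370],None,fx=2,fy=2)
cv2.imwrite('pics/f.png',np.hstack([a,b])); s=sense(); print(s['tool_pos'],s['ft_force'])
```

```text
[405.76426193  39.31308069 303.2526214 ] [ 0.42072659 -0.37491596 -0.15561694]
```

View pics/f.png

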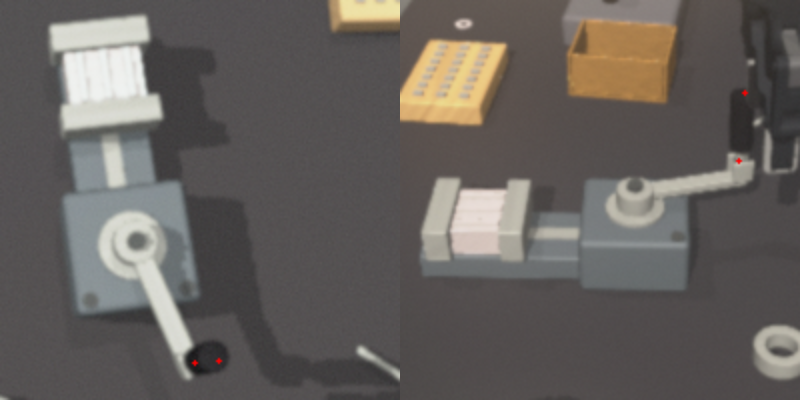

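The jaw is shut on the part, and the crank is where c = 1.30 predicts. The handle end sits about 4 px inward of the prediction, a possible lean of a few degrees. There is plenty of time, so I'll press it outward once more from the inner side with shut fingers.

Request:
{"api": "arm_command", "payload": {
  "commands": [
    [0, [0.29, -0.88, -0.1], [1.3, -1.1, 5.8]],
    [0, [0.29, -0.88, -0.1], [1.3, -1.1, 5.8]],
    [0, [0.29, -0.88, -0.1], [0, 0, 0]],
    [0, [0.29, -0.88, -0.2], [0, 0, 0]],
    [0, [0.29, -0.88, -0.2], [0, 0, 0]]
  ]
}}

```text
time: 10.75
tool_pos: [449.3, -96.9, 283.7]
tcp_rot: [-89.5, -0.6, -65.5]
ft_force: [0.3, -0.7, -0.0]
finger_gap: 7.4
```

Request:
{"api": "arm_command", "payload": {
  "commands": [
    [0, [0.29, -0.88, -0.2], [0, 0, 0]],
    [0, [0.29, -0.88, -0.2], [0, 0, 0]],
    [0, [0.2, -0.6, -0.2], [0, 0, 0]],
    [0, [0, 0, 0], [0, 0, 0]]
  ]
}}

```text
time: 11.08
tool_pos: [470.8, -181.6, 263.1]
tcp_rot: [-89.7, -0.6, -66.0]
ft_force: [-0.2, -0.7, -0.3]
finger_gap: -0.3
```

Request:
{"api": "arm_command", "payload": {
  "commands": [
    [0, [0.1, 0.42, -0.6], [0, 0, 0]],
    [0, [0, 0, -0.9], [0, 0, 0]],
    [0, [0, 0, -0.9], [0, 0, 0]],
    [0, [0, 0, -0.7], [0, 0, 0]],
    [0, [0, 0, -0.1], [0, 0, 0]]
  ]
}}

```text
time: 11.5
tool_pos: [471.7, -175.6, 166.2]
tcp_rot: [-89.6, -0.7, -66.6]
ft_force: [-0.9, 0.7, -0.4]
finger_gap: -0.2
```

Request:
{"api": "arm_command", "payload": {
  "commands": [
    [0, [-0.25, -0.11, 0], [0, 0, 0]],
    [0, [-0.2, -0.09, 0], [0, 0, 0]],
    [0, [-0.12, -0.05, 0], [0, 0, 0]]
  ]
}}

```text
time: 11.75
tool_pos: [452.4, -184.0, 166.7]
tcp_rot: [-89.7, -0.6, -66.6]
ft_force: [1.5, 0.9, 0.6]
finger_gap: -0.2
```

Request:
{"api": "arm_command", "payload": {
  "commands": [
    [0, [-0.1, -0.03, 0], [0, 0, 0]],
    [0, [-0.1, -0.03, 0], [0, 0, 0]]
  ]
}}

```text
time: 11.92
tool_pos: [450.9, -185.0, 169.1]
tcp_rot: [-88.8, -0.8, -66.6]
ft_force: [27.2, 7.4, -18.1]
finger_gap: -0.1
```

Firm stop at 28 N, with a resultant torque towards the crank stop. I'll retreat.

Request:
{"api": "arm_command", "payload": {
  "commands": [
    [0, [0.4, 0.18, 0], [0, 0, 0]],
    [0, [0.1, 0.05, 0.7], [0, 0, 0]],
    [0, [0, 0, 1], [0, 0, 0]],
    [0, [0, 0, 1], [0, 0, 0]],
    [0, [0, 0.9, 1], [0, 0, 0]]
  ]
}}

```text
time: 12.33
tool_pos: [463.9, -152.6, 283.1]
tcp_rot: [-88.9, -0.8, -66.9]
ft_force: [1.7, 0.1, -0.3]
finger_gap: -0.5
```

Request:
{"api": "arm_command", "payload": {
  "commands": [
    [0, [0, 1, 0.3], [0, 0, 0]],
    [0, [-0.2, 1, 0], [0, 0, 0]],
    [0, [-0.2, 1, 0], [0, 0, 0]],
    [0, [-0.2, 1, 0], [0, 0, 0]],
    [0, [-0.2, 1, 0], [0, 0, 0]]
  ]
}}

```text
time: 12.75
tool_pos: [443.7, -1.8, 313.0]
tcp_rot: [-87.6, -1.9, -67.3]
ft_force: [0.6, -0.3, 0.2]
finger_gap: 0.1
```

Request:
{"api": "arm_command", "payload": {
  "commands": [
    [0, [0, 1, 0], [0, 0, 0]],
    [0, [0, 1, 0], [0, 0, 0]],
    [0, [0, 1, 0], [0, 0, 0]],
    [0, [0, 1, 0], [0, 0, 0]],
    [0, [0, 0, 0], [0, 0, 0]]
  ]
}}

```text
time: 13.17
tool_pos: [442.6, 127.2, 324.1]
tcp_rot: [-86.6, -2.1, -67.3]
ft_force: [0.2, -0.4, -0.5]
finger_gap: 0.1
```

Run:
```python
from h import *
a=snapshot('top'); b=snapshot('side')
u=np.radians(8.2-90-74.5); h=np.array([528.5,-145,104])+110*np.array([np.cos(u),np.sin(u),0])
for im,n in((a,'top'),(b,'side')):
    for P in proj(n,[h,h+[0,0,82]]): cv2.circle(im,tuple(int(v)for v in P),1,(0,0,255),-1)
a=cv2.resize(a[110:310,260:460],None,fx=2,fy=2); b=cv2.resize(b[100:300,170:370],None,fx=2,fy=2)
cv2.imwrite('pics/g.png',np.hstack([a,b])); s=sense(); print(s['time'],s['tool_pos'],s['ft_force'])
```

```text
13.2667 [443.01819428 123.95668897 324.0269658 ] [-0.30974523 -0.3174807  -0.08362295]
```

View pics/g.png

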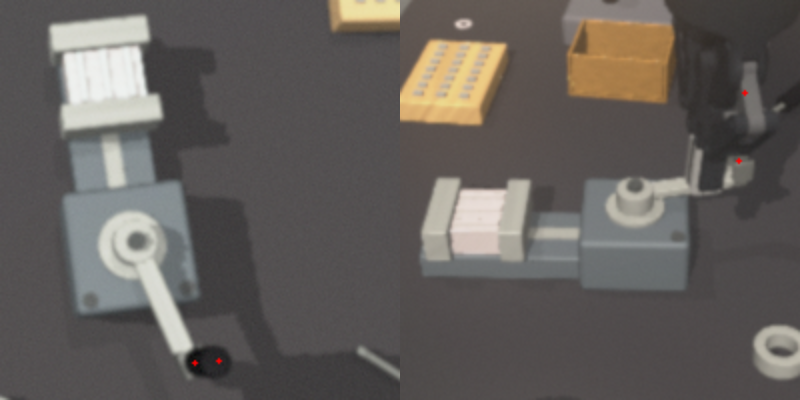

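The handle end now lies on the predicted upright spot (about (217,361) in the top crop). The crank is unchanged, the jaw is shut on the part, and the arm is clear, only in front of the side camera.

```bash
python3 -c "
from bench import *
print(hand_in())"
```

```text
the job is handed in; nothing more can be done
None
```

The handle is upright and the crank is turned clockwise to its stop, with the jaw closed on the part. I handed the job in at about 13.3 s with the arm clear.

- **Handle:** I gripped it and swung it up, but the fingers slipped off at about 70°. I then pushed it to its upright stop from the inner side (34 N) before turning the crank.
- **Crank:** I turned it with the fingers held loosely around the handle until it stopped at 22 N. Its position matches c = 1.30, and the picture shows the jaw on the part.
- **Check that disagreed:** after turning, the handle leaned inward by a few degrees. I pressed it back to its stop (28 N).
- **Last check:** in the final top view the handle end is on the predicted upright spot and the crank is unchanged. The side view was blocked by the arm, so this last check rests on the top view and the push force.

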